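# Finish the gem tin tray

## Task

The stock tray on the jeweller's bench has its far row full of round gem tins and its near row empty. Pick out the three loose tins of that same size from among the other containers and stand one, lid up, on the centre of each empty felt pad, so that they make a neat row; keep the tins upright all the way, as there are stones in them. Any tin may go on any of the three pads.

Things in the scene. Friction and masses are not known exactly. Their poses are not given: they have to be found in the camera images.
- tray: wooden tray, 202 x 272 mm, fixed to the bench. Origin: centre of its underside, on the bench top; x points away from the robot, y along its length. Floor 6 mm above the bench, rim 4 mm higher. Round grey felt pads, 52 mm across, flush with the floor, mark two rows of three: near row (empty) at x = -40 mm, far row (a tin on each) at x = +40 mm; y = -78, 0, +78 mm.
- tin_a_center (a point): round lidded aluminium tin, window in its lid, 42 mm in diameter, 28 mm tall, about 60 g, standing upright on the bench among look-alikes (a tin 26 mm across, a flat one 58 mm across, a square one, a tall glass jar 62 mm high). The point is its centre, 14 mm above its underside; its z axis points up.
- tin_b_center (a point): round lidded aluminium tin, window in its lid, 42 mm in diameter, 28 mm tall, about 60 g, standing upright on the bench among look-alikes (a tin 26 mm across, a flat one 58 mm across, a square one, a tall glass jar 62 mm high). The point is its centre, 14 mm above its underside; its z axis points up.
- tin_c_center (a point): round lidded aluminium tin, window in its lid, 42 mm in diameter, 28 mm tall, about 60 g, standing upright on the bench among look-alikes (a tin 26 mm across, a flat one 58 mm across, a square one, a tall glass jar 62 mm high). The point is its centre, 14 mm above its underside; its z axis points up.

How it is judged:
By the outcome, as a careful person would: the job done as asked, in the order asked, and still so for the second after the job is handed in, with the robot touching nothing.
It also fails if it takes over 59 s, if anything falls off the work surface, if the arm or the gripper's body presses on something with over 40 N, if the wrist force passes 120 N, or if a joint passes its speed limit or range.

## Robot

A 6-joint arm with a two-finger parallel gripper is mounted at the origin on the work surface. World frame = base frame: x ahead of the robot, y to its left, z up, the work surface at z = 0. Lengths are in m, angles in rad, forces in N, time in s.
With the tool pointing down it reaches from about 0.375 to 0.9 m from the base axis. Payload 3.1 kg.
Tool frame: the origin (TCP) lies midway between the tips of the shut fingers; the grasp point (between the pads) lies 19 mm behind it; x points along the fingers, z is the direction in which the jaws open and shut, and the axes are right-handed (so a half turn about x gives the same grasp; the last joint's range is limited). The gripper opens to 87 mm and grips with 3 to 60 N. Pads are 19 mm wide; open, the fingers measure 117 mm over their backs; the gripper's body (75 mm by 190 mm) begins 51 mm behind the grasp point.
Start: joints at [-1.359, 0.527, 1.433, -0, 1.181, -0.178], TCP at [0.238, -0.578, 0.223] pointing down, gripper open.
Joint ranges: [-3.08, 3.08], [-0.75, 2.2], [0.22, 2.44], [-1.43, 4.57], [0, 2.65], [-2.85, 2.85]. Speed limits (rad/s): [2.79, 2.79, 3.14, 3.14, 3.14, 3.14].

## Interface

Orientations are given as a unit quaternion [x, y, z, w].
In Python, from rig import readout, imaging, robot gives the robot as it stands. The module is installed in compiled form; this text tells all that it offers.
- The arm moves only by the tool play_rows, never from a script. Its argument "rows" is text: rows parted by semicolons, each of 7 numbers parted by spaces: the turn, a rotation vector about the tool's x, y, z in rad, then the shift along the tool's x, y, z in mm, then the closure, from 0 (fully open) to 1 (shut). In form: ax ay az tx ty tz gripper; .... A call has 1 to 8 rows; each row shifts and turns the commanded pose from where the row before left it, along the tool's axes as they then stand; what a row does not reach is not made up. A row lasts 1/12 s, in which the tool goes at most 41.7 mm and 7.16 degrees, less where a joint would pass 70% of its speed; a pose out of reach is approached as far as the arm can. A call with a gripper value outside its range is refused whole. The fingers move at their own pace and stop on an object; "squeeze" is the grip in N (left out, the last holds). Time passes only in rows, so rows that do not move let the fingers close. It gives the time, the measured TCP pose, the force and the opening at its end, in the units of the state.
- readout.get_obs(): the state, without advancing time (a new reading comes with each control period).
- imaging.camera(name): name is "side" or "top" or "wrist"; returns the picture (420x560x3 uint8, blue, green, red); there is no depth.
- imaging.camera_info(name): a dict with "K" (3x3 intrinsics, pixels), "k1" (the pictures are not rectified: a ray, as slopes to the right and down, at radius r is drawn at 1 + k1 r^2 times it, then the intrinsics apply), "world_to_cam" (4x4, takes a point from world to camera coordinates). Camera axes: x right, y down, z forward; pixel columns grow to the right and rows downward; lengths in m; the calibration is good to about 2 mm. A picture is of the moment at which its call begins: read the wrist's pose just before it. camera_info takes no time and is no camera call; for the wrist camera it gives the pose at the moment of the call.
- robot.hand_in(): hands the job in, once; it reports no verdict.
The state is a dict: "time": time; "q": joint angles; "joint_velocities": joint speeds; "joint_torque": joint torques, N m; "position": TCP position; "tool_rot": TCP orientation; "ft_force": force on the tool from outside, world axes, zero at the start; "moment": the same for the moment, N m; "grip_width": finger opening in m.
Only numpy, scipy, OpenCV 4.12 (cv2) and the standard library are available. Lean on these libraries where they do the work, as an engineer would, in place of code of your own. Each camera call takes 0.05 s, during which the arm holds its last target. There are 200 camera calls.

## Working session

There is one attempt and no reset: what is moved stays moved. The work goes in short steps, Python scripts to look and compute and a tool call to move; the robot and the scene stay as the last step left them, time stands still between calls to the robot, and variables do not carry over. Pictures are saved under pics/ and viewed, about 8 in all and at most 12, crops included, and the job is handed in when it is done.

Besides the shell and the picture viewer there is one more tool, called after "Call:" as a command line: name --argument value ..., lists and objects as JSON in quotes. play_rows: Moves the arm, as the interface text tells. Its arguments: {"type":"object","properties":{"rows":{"type":"string"},"squeeze":{"type":"number"}},"required":["rows"]}

```bash
mkdir -p pics
cat > h.py <<'E'
import numpy as np, cv2
from rig import readout, imaging, robot
def ray(ci,u,v):
    K=ci["K"];x=(u-K[0][2])/K[0][0];y=(v-K[1][2])/K[1][1]
    s=1.0
    for _ in range(20): s=1/(1+ci["k1"]*(x*x+y*y)*s*s)
    T=np.array(ci["world_to_cam"]);R=T[:3,:3]
    return -R.T@T[:3,3], R.T@np.array([x*s,y*s,1])
def onplane(ci,u,v,z):
    o,d=ray(ci,u,v); return o+d*(z-o[2])/d[2]
def proj(ci,p):
    T=np.array(ci["world_to_cam"]);c=T[:3,:3]@np.array(p)+T[:3,3];x,y=c[0]/c[2],c[1]/c[2];f=1+ci["k1"]*(x*x+y*y)
    K=ci["K"];return K[0][0]*x*f+K[0][2],K[1][1]*y*f+K[1][2]
E
python3 - <<'E'
from h import *
for n in("top","side"):
    cv2.imwrite(f"pics/{n}0.png",imaging.camera(n));ci=imaging.camera_info(n);o,d=ray(ci,280,210);print(n,ci["K"],ci["k1"],o,d)
s=readout.get_obs();print(s)
E
```

```text
top [[412.20720765   0.         278.45964237]
 [  0.         412.20720765 214.52417111]
 [  0.           0.           1.        ]] 0.006404435736611905 [ 0.45447335 -0.05193339  0.75609519] [ 0.11221799 -0.04296035 -0.99282222]
side [[490.20498648   0.         288.98685975]
 [  0.         490.20498648 203.66382202]
 [  0.           0.           1.        ]] -0.02678595363399341 [0.4619971  0.52353978 0.70857509] [ 0.09382139 -0.65213319 -0.75261081]
{'time': 0.1, 'q': array([-1.35951741e+00,  5.28360008e-01,  1.43375834e+00, -2.11017193e-05,
        1.18139628e+00, -1.78489455e-01]), 'joint_velocities': array([ 2.27349828e-03, -2.98126817e-03, -3.19454704e-03,  2.70011524e-04,
        1.07637964e-03,  8.82890006e-05]), 'joint_torque': array([-5.93590503e-04, -4.40985203e+01, -1.77150840e+01,  6.35881629e-02,
        5.34209178e-02, -4.31970329e-05]), 'position': array([ 0.23737309, -0.57746598,  0.22168263]), 'tool_rot': array([ 0.39417365,  0.58785592, -0.39323846,  0.58686971]), 'ft_force': array([ 0.52287535,  0.31099656, -1.20760684]), 'moment': array([ 0.01451808,  0.04698201, -0.06290489]), 'grip_width': 0.08724889131623163}
```

View pics/top0.png

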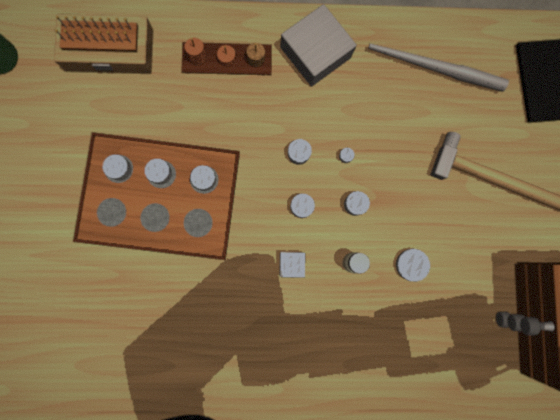

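View pics/side0.png

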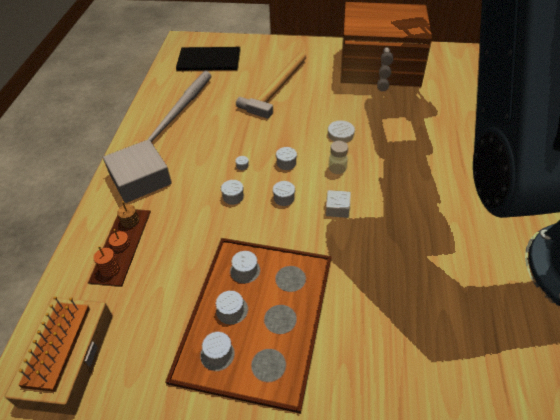

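The top view shows the loose 42 mm tins at about (300,151), (303,205) and (357,203), with the look-alikes around them. The tray's empty pads are at (111,211), (155,217) and (198,222). The side view agrees. Next I'll measure these.

Run:
```python
from h import *
ims={n:cv2.imread(f"pics/{n}0.png") for n in("top","side")}
def blob(n,uv,z,kind,w=22):
    im=ims[n];ci=imaging.camera_info(n);hsv=cv2.cvtColor(im,cv2.COLOR_BGR2HSV)
    m=((hsv[...,1]<70)&(hsv[...,2]>(150 if kind=="lid" else 40))).astype(np.uint8)
    if kind=="pad": m=(hsv[...,1]<110).astype(np.uint8)
    u,v=map(int,uv);k=np.zeros_like(m);k[v-w:v+w,u-w:u+w]=m[v-w:v+w,u-w:u+w]
    cs=cv2.findContours(k,cv2.RETR_EXTERNAL,cv2.CHAIN_APPROX_NONE)[0]
    c=cv2.convexHull(max(cs,key=cv2.contourArea))[:,0]
    P=np.array([onplane(ci,a,b,z)[:2] for a,b in c]).astype(np.float32)*1000
    M=cv2.moments(P.reshape(-1,1,2));cen=np.array([M["m10"],M["m01"]])/M["m00"]
    print(n,kind,uv,"centre mm",cen.round(1),"eqdia",round(2*(M["m00"]/np.pi)**.5,1));return cen
lids=[(300,151),(303,205),(357,203),(347,155),(413,265),(116,167),(158,171),(203,178)]
L=[blob("top",p,.028+(.006 if i>4 else 0),"lid") for i,p in enumerate(lids)]
P=[blob("top",p,.006,"pad") for p in[(111,211),(155,217),(198,222)]]
for p in[(232,188),(284,190),(286,156)]: blob("side",p,.028,"lid")
for p in[(269,365),(280,319),(291,279)]: blob("side",p,.006,"pad")
d=P[2]-P[0];print("tray yaw of y axis",np.degrees(np.arctan2(d[1],d[0])),np.linalg.norm(d))
```

```text
top lid (300, 151) centre mm [ 647.  -118.6] eqdia 40.7
top lid (303, 205) centre mm [ 546.9 -124.3] eqdia 40.4
top lid (357, 203) centre mm [ 552.7 -223.9] eqdia 40.6
top lid (347, 155) centre mm [ 641.2 -204.8] eqdia 23.7
top lid (413, 265) centre mm [ 442.  -323.4] eqdia 56.2
top lid (116, 167) centre mm [609.9 208.2] eqdia 39.0
top lid (158, 171) centre mm [604.  135.5] eqdia 39.1
top lid (203, 178) centre mm [593.6  54.8] eqdia 39.2
top pad (111, 211) centre mm [531.8 220. ] eqdia 51.4
top pad (155, 217) centre mm [523.2 142.3] eqdia 51.5
top pad (198, 222) centre mm [514.5  64.7] eqdia 51.0
side lid (232, 188) centre mm [ 646.8 -116.5] eqdia 40.2
side lid (284, 190) centre mm [ 546.6 -121.9] eqdia 40.3
side lid (286, 156) centre mm [ 552.3 -222.1] eqdia 39.7
side pad (269, 365) centre mm [532.3 220.8] eqdia 50.2
side pad (280, 319) centre mm [523.8 143.3] eqdia 50.1
side pad (291, 279) centre mm [514.7  65.8] eqdia 50.1
tray yaw of y axis -96.35587585346069 156.18046063996348
```

```bash
cat >> h.py <<'E'
from scipy.spatial.transform import Rotation as Ro
def delta(target,yaw=None):
    """tool-frame rotvec to make tool vertical with jaw at world yaw (deg), and tool-frame shift (after turn) to target mm"""
    s=readout.get_obs();R=Ro.from_quat(s["tool_rot"]).as_matrix()
    j=np.degrees(np.arctan2(R[1,2],R[0,2]))
    if yaw is None: yaw=j
    yaw=yaw+180*round((j-yaw)/180)
    z=np.array([np.cos(np.radians(yaw)),np.sin(np.radians(yaw)),0]);x=np.array([0,0,-1.]);G=np.stack([x,np.cross(z,x),z],1)
    rv=Ro.from_matrix(R.T@G).as_rotvec()
    t=np.array(target)-s["position"]*1000
    print("t",round(s["time"],2),"pos",(s["position"]*1000).round(1),"jaw",round(j,1),"rv",rv.round(4),"shift now-axes",(R.T@t).round(1),"after-turn",(G.T@t).round(1),"q",s["q"].round(2),"w",s["grip_width"],"F",s["ft_force"].round(1))
E
python3 -c "
from h import *
delta((552.5,-223,130));delta((552.5,-223,130),-6.4);delta((552.5,-223,130),-51)"
```

```text
t 0.1 pos [ 237.4 -577.5  221.7] jaw -67.7 rv [-0.     -0.0019 -0.0003] shift now-axes [  92.2  426.2 -208. ] after-turn [  91.7  426.2 -208.1] q [-1.36  0.53  1.43 -0.    1.18 -0.18] w 0.08724889131623163 F [ 0.5  0.3 -1.2]
t 0.1 pos [ 237.4 -577.5  221.7] jaw -67.7 rv [-1.0693 -0.0015 -0.0013] shift now-axes [  92.2  426.2 -208. ] after-turn [ 91.7 387.4 273.7] q [-1.36  0.53  1.43 -0.    1.18 -0.18] w 0.08724889131623163 F [ 0.5  0.3 -1.2]
t 0.1 pos [ 237.4 -577.5  221.7] jaw -67.7 rv [-0.2909 -0.0018 -0.0006] shift now-axes [  92.2  426.2 -208. ] after-turn [ 91.7 468.  -77.2] q [-1.36  0.53  1.43 -0.    1.18 -0.18] w 0.08724889131623163 F [ 0.5  0.3 -1.2]
```

Call:
play_rows --rows "0.1 0 0 0 38 0 0;0.1 0 0 0 38 0 0;0.1 0 0 0 38 0 0;0.1 0 0 0 38 0 0;0.1 0 0 0 38 0 0;0 0 0 0 0 -38 0;0 0 0 0 0 -38 0;0 0 0 0 0 0 0"

```text
time: 0.77
position: [0.4309, -0.4579, 0.2202]
tool_rot: [0.527, 0.477, -0.524, 0.469]
ft_force: [-0.6, 1.7, -0.3]
grip_width: 0.0865
```

```bash
python3 -c "
from h import *
delta((552.5,-223,120),-96.4)"
```

```text
t 0.77 pos [ 430.9 -457.9  220.2] jaw -96.0 rv [ 0.0068 -0.0109  0.0058] shift now-axes [ 102.3   96.9 -245.2] after-turn [ 100.2   94.7 -247. ] q [-0.99  0.54  1.42  0.    1.2   0.68] w 0.08651134623035146 F [-0.6  1.7 -0.3]
```

Call:
play_rows --rows "0 0 0 14 13 -35 0;0 0 0 14 13 -35 0;0 0 0 14 13 -35 0;0 0 0 14 13 -35 0;0 0 0 14 13 -35 0;0 0 0 14 13 -35 0;0 0 0 16 17 -37 0;0.007 -0.009 0.005 0 0 0 0"

```text
time: 1.43
position: [0.5515, -0.2265, 0.1201]
tool_rot: [-0.526, -0.47, 0.528, -0.472]
ft_force: [0.2, 0.6, -0.4]
grip_width: 0.0872
```

Call:
play_rows --rows "0 0 0 0 0 0 0;0 0 0 0 0 0 0"

```text
time: 1.6
position: [0.5512, -0.2337, 0.1232]
tool_rot: [-0.527, -0.467, 0.529, -0.474]
ft_force: [0.4, -0.7, 0.3]
grip_width: 0.0868
```

```bash
python3 -c "
from h import *
delta((552.5,-223,5),-96.4)
ci=imaging.camera_info('wrist');cv2.imwrite('pics/w1.png',imaging.camera('wrist'));print(proj(ci,(.5525,-.223,.028)),ray(ci,280,210))"
```

```text
t 1.6 pos [ 551.2 -233.7  123.2] jaw -96.6 rv [-0.0043  0.0093 -0.0046] shift now-axes [118.1  -0.5 -11.9] after-turn [ 1.182e+02  1.000e-01 -1.080e+01] q [-0.58  0.62  1.59 -0.01  0.92  1.11] w 0.08683393622258728 F [ 0.4 -0.7  0.3]
(np.float64(267.3695073268701), np.float64(213.6668279553726)) (array([ 0.62362694, -0.2404041 ,  0.28547457]), array([-0.25914892,  0.02197273, -0.96558847]))
```

View pics/w1.png

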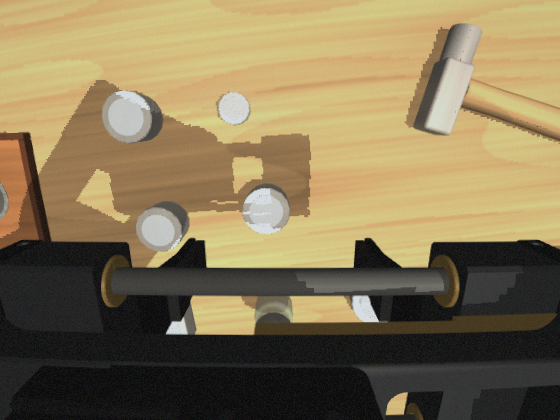

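The wrist view shows the lid of tin C at about (265,210) against a predicted (267,214), so the estimate agrees to 1–2 mm. Now correcting and descending.

Call:
play_rows --rows "-0.004 0.009 -0.005 0 0 -11 0;0 0 0 20 0 0 0;0 0 0 20 0 0 0;0 0 0 15 0 0 0;0 0 0 0 0 0 0;0 0 0 0 0 0 0;0 0 0 0 0 0 0;0 0 0 0 0 0 0"

```text
time: 2.32
position: [0.5533, -0.2237, 0.0696]
tool_rot: [0.528, 0.47, -0.527, 0.472]
ft_force: [0.7, 0.2, 1.2]
grip_width: 0.0872
```

```bash
python3 -c "
from h import *
delta((552.5,-223,5),-96.4);print(proj(imaging.camera_info('wrist'),(.5525,-.223,.028)));imaging.camera('wrist');delta((552.5,-223,5),-96.4);imaging.camera('wrist');delta((552.5,-223,5),-96.4)"
```

```text
t 2.32 pos [ 553.3 -223.7   69.6] jaw -96.5 rv [-0.0023  0.0011 -0.0024] shift now-axes [64.6 -1.  -0.7] after-turn [64.6 -0.8 -0.6] q [-0.57  0.7   1.63  0.    0.82  1.11] w 0.08722350846598538 F [0.7 0.2 1.2]
(np.float64(279.749222625098), np.float64(235.03780992994737))
t 2.37 pos [ 553.2 -223.5   69.6] jaw -96.5 rv [-0.0021  0.0011 -0.0024] shift now-axes [64.6 -1.  -0.5] after-turn [64.6 -0.8 -0.4] q [-0.57  0.7   1.63  0.    0.82  1.11] w 0.08707287331052431 F [-0.6 -0.2 -0.5]
t 2.42 pos [ 553.2 -223.3   69.4] jaw -96.5 rv [-0.0018  0.001  -0.0021] shift now-axes [64.4 -0.8 -0.3] after-turn [64.4 -0.7 -0.3] q [-0.57  0.7   1.63  0.    0.82  1.11] w 0.0873911527056624 F [-0.1 -0.3 -0.3]
```

Call:
play_rows --rows "0 0 0 16 -0.5 0 0;0 0 0 16 0 0 0;0 0 0 16 0 0 0;0 0 0 10 0 0 0;0 0 0 6 0 0 0;0 0 0 0 0 0 0;0 0 0 0 0 0 0;0 0 0 0 0 0 0"

```text
time: 3.08
position: [0.5526, -0.223, 0.005]
tool_rot: [0.528, 0.47, -0.527, 0.471]
ft_force: [0.3, 0.5, 0.1]
grip_width: 0.0869
```

Call:
play_rows --rows "0 0 0 0 0 0 0.3;0 0 0 0 0 0 0.45;0 0 0 0 0 0 0.6;0 0 0 0 0 0 0.6;0 0 0 0 0 0 0.6;0 0 0 0 0 0 0.6;0 0 0 0 0 0 0.6;0 0 0 0 0 0 0.6" --squeeze 20

```text
time: 3.75
position: [0.552, -0.2227, 0.0042]
tool_rot: [-0.527, -0.471, 0.527, -0.471]
ft_force: [-0.1, 0.3, 0.7]
grip_width: 0.0413
```

```bash
python3 -c "
from h import *
delta((552.5,-223,5),-96.4);delta((514.6,65.2,80),-96.4)"
```

```text
t 3.75 pos [ 552.  -222.7    4.2] jaw -96.5 rv [-0.0015 -0.0001  0.0001] shift now-axes [-0.8  0.6  0.3] after-turn [-0.8  0.6  0.3] q [-0.57  0.8   1.65  0.    0.69  1.11] w 0.041337122104186136 F [-0.1  0.3  0.7]
t 3.75 pos [ 552.  -222.7    4.2] jaw -96.5 rv [-0.0015 -0.0001  0.0001] shift now-axes [ -75.8  -69.6 -281.8] after-turn [ -75.8  -69.2 -281.9] q [-0.57  0.8   1.65  0.    0.69  1.11] w 0.041337122104186136 F [-0.1  0.3  0.7]
```

Call:
play_rows --rows "0 0 0 -8 0 0 0.6;0 0 0 -16 0 0 0.6;0 0 0 -20 0 0 0.6;0 0 0 -16 0 0 0.6;0 0 0 -10 -2 -8 0.6;0 0 0 -6 -4 -16 0.6;0 0 0 0 -5 -20 0.6;0 0 0 0 -6 -24 0.6"

```text
time: 4.42
position: [0.5423, -0.1519, 0.0806]
tool_rot: [0.528, 0.471, -0.528, 0.471]
ft_force: [0.2, 0.5, -0.7]
grip_width: 0.0413
```

Call:
play_rows --rows "0 0 0 0 -6 -26 0.6;0 0 0 0 -6 -26 0.6;0 0 0 0 -6 -26 0.6;0 0 0 0 -6 -26 0.6;0 0 0 0 -6 -26 0.6;0 0 0 0 -6 -26 0.6;0 0 0 0 -6 -22 0.6;0 0 0 0 -5 -16 0.6"

```text
time: 5.08
position: [0.5154, 0.0483, 0.0799]
tool_rot: [-0.526, -0.472, 0.528, -0.47]
ft_force: [1.2, -0.1, 0.3]
grip_width: 0.0413
```

Call:
play_rows --rows "0 0 0 0 -3 -12 0.6;0 0 0 0 -2 -8 0.6;0 0 0 0 0 0 0.6;0 0 0 0 0 0 0.6;0 0 0 0 0 0 0.6;0 0 0 0 0 0 0.6"

```text
time: 5.58
position: [0.5157, 0.0644, 0.0802]
tool_rot: [0.528, 0.47, -0.528, 0.471]
ft_force: [0.4, 0.0, -0.5]
grip_width: 0.0421
```

```bash
python3 -c "
from h import *
delta((514.6,65.2,11),-96.4)
ci=imaging.camera_info('wrist');cv2.imwrite('pics/w2.png',imaging.camera('wrist'));print(proj(ci,(.5146,.0652,.006)),proj(ci,(.5235,.1428,.006)))"
```

```text
t 5.58 pos [515.7  64.4  80.2] jaw -96.6 rv [-0.0029  0.0001 -0.0004] shift now-axes [69.2 -1.2 -0.7] after-turn [69.2 -1.1 -0.7] q [-0.09  0.61  1.82 -0.    0.71  1.59] w 0.0421263868523554 F [ 0.4  0.  -0.5]
(np.float64(279.74229898991285), np.float64(221.66472723270414)) (np.float64(185.3415381841504), np.float64(221.6452277654456))
```

View pics/w2.png

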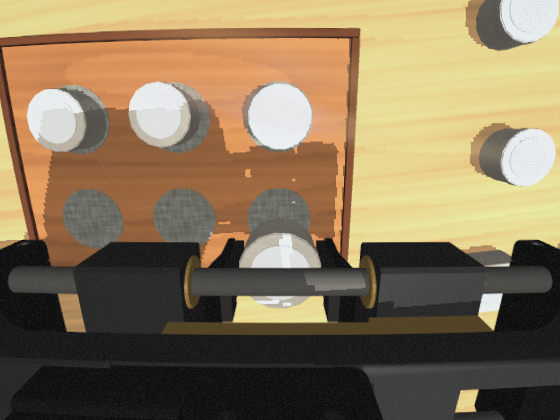

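The wrist view shows pads P2 at about (185,217) and P1 at about (92,217). The held tin is upright between the fingers over P3. I'll check the small offset in the row direction numerically.

Run:
```python
from h import *
s=readout.get_obs();ci=imaging.camera_info("wrist");im=cv2.imread("pics/w2.png");hsv=cv2.cvtColor(im,cv2.COLOR_BGR2HSV)
def cen(m,box,z):
    x0,y0,x1,y1=box;k=np.zeros_like(m);k[y0:y1,x0:x1]=m[y0:y1,x0:x1]
    c=cv2.convexHull(max(cv2.findContours(k,0,1)[0],key=cv2.contourArea))[:,0]
    P=(np.array([onplane(ci,a,b,z)[:2] for a,b in c])*1000).astype(np.float32)
    M=cv2.moments(P.reshape(-1,1,2));print(box,np.array([M["m10"],M["m01"]])/M["m00"],2*(M["m00"]/np.pi)**.5)
grey=(hsv[...,1]<110).astype(np.uint8);bright=((hsv[...,1]<60)&(hsv[...,2]>200)).astype(np.uint8)
cen(grey,(55,180,130,240),.006);cen(grey,(148,180,220,240),.006)
for b in[(240,75,320,155)]:cen(bright,b,.034)
lid=((hsv[...,1]<60)&(hsv[...,2]>120)).astype(np.uint8)
for x in(190,200,210,220,235,250,260,270,280,290,300,305,310):print(x,im[x,280],end=" ")
R=Ro.from_quat(s["tool_rot"]).as_matrix()
print(s["position"],proj(ci,s["position"]+np.array([0,0,.024])),proj(ci,s["position"]+R@np.array([-.024,.021,0])),proj(ci,s["position"]+R@np.array([-.024,-.021,0])))
cv2.imwrite("pics/w2c.png",cv2.resize(im[180:330,200:360],None,fx=4,fy=4))
```

```text
(55, 180, 130, 240) [536.99349943 220.99040176] 49.29017426303559
(148, 180, 220, 240) [528.35270849 143.28081415] 49.175055099153894
(240, 75, 320, 155) [596.02575132  55.67690826] 41.87281398291751
190 [104 111 110] 200 [102 111 110] 210 [113 120 120] 220 [ 91  98 101] 235 [176 190 198] 250 [228 228 224] 260 [223 224 222] 270 [50 52 50] 280 [71 72 74] 290 [73 79 78] 300 [166 181 188] 305 [161 174 181] 310 [149 218 233] [0.51563254 0.06438076 0.08018894] (np.float64(280.7706699110598), np.float64(277.72258406995593)) (np.float64(280.78473570403685), np.float64(238.98852144530113)) (np.float64(280.7480351557833), np.float64(313.47022871179274))
```

View pics/w2c.png

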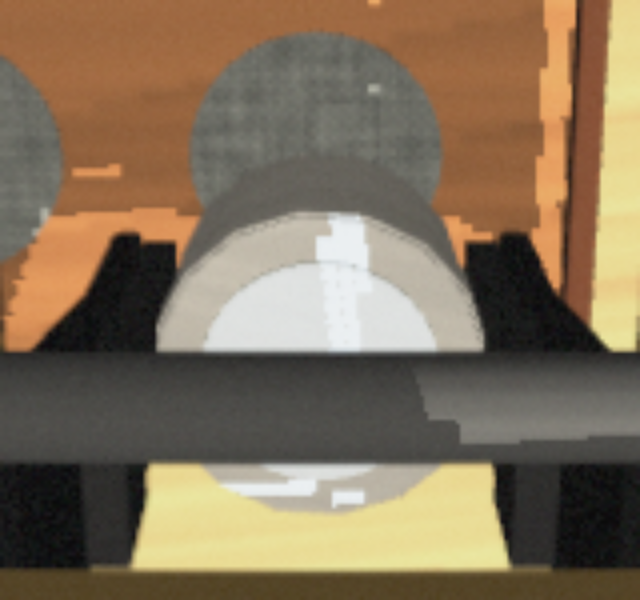

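The held tin's lid sits centred in the grip within about 1 mm, once the camera bias of about 5 px (the same on the pads) is allowed for. I'll place it now.

Call:
play_rows --rows "-0.002 0 0 10 -1 -0.5 0.6;0 0 0 18 0 0 0.6;0 0 0 18 0 0 0.6;0 0 0 12 0 0 0.6;0 0 0 7 0 0 0.6;0 0 0 3.2 0 0 0.6;0 0 0 1 0 0 0.6;0 0 0 0 0 0 0.6"

```text
time: 6.3
position: [0.5145, 0.0658, 0.011]
tool_rot: [0.527, 0.471, -0.527, 0.471]
ft_force: [-0.2, -0.0, -0.4]
grip_width: 0.0416
```

Call:
play_rows --rows "0 0 0 0 0 0 0.6;0 0 0 0 0 0 0.6;0 0 0 0 0 0 0.6"

```text
time: 6.55
position: [0.5149, 0.0659, 0.0116]
tool_rot: [0.527, 0.471, -0.527, 0.472]
ft_force: [-0.4, 0.3, -0.6]
grip_width: 0.0415
```

```bash
python3 -c "
from h import *
delta((514.6,65.2,10.5),-96.4)"
```

```text
t 6.55 pos [514.9  65.9  11.6] jaw -96.4 rv [ 0.0005 -0.0001 -0.0015] shift now-axes [ 1.1 -0.2  0.7] after-turn [ 1.1 -0.2  0.7] q [-0.09  0.74  1.84  0.    0.56  1.59] w 0.04154706533180464 F [-0.4  0.3 -0.6]
```

Call:
play_rows --rows "0 0 0 0.6 0 0.5 0.6;0 0 0 0.5 0 0 0.6;0 0 0 0 0 0 0.6;0 0 0 0 0 0 0.45;0 0 0 0 0 0 0.38;0 0 0 0 0 0 0.33;0 0 0 0 0 0 0.33;0 0 0 0 0 0 0.33"

```text
time: 7.22
position: [0.5143, 0.0654, 0.0099]
tool_rot: [-0.527, -0.471, 0.527, -0.471]
ft_force: [0.0, 0.6, -1.6]
grip_width: 0.0574
```

Call:
play_rows --rows "0 0 0 -6 0 0 0.33;0 0 0 -12 0 0 0.33;0 0 0 -20 0 0 0.33;0 0 0 -20 0 0 0.33;0 0 0 -12 0 10 0.2;0 0 0 0 0 25 0;0 0 0 0 0 36 0;0 0 0 0 0 36 0"

```text
time: 7.88
position: [0.5023, -0.0419, 0.0807]
tool_rot: [0.527, 0.472, -0.526, 0.473]
ft_force: [0.5, -0.8, -0.3]
grip_width: 0.0771
```

```bash
python3 -c "
from h import *
delta((546.7,-123,70),-96.4)"
```

```text
t 7.88 pos [502.3 -41.9  80.7] jaw -96.2 rv [ 0.0032  0.0004 -0.0013] shift now-axes [10.8 52.9 75.8] after-turn [10.7 53.2 75.6] q [-0.31  0.6   1.86 -0.    0.69  1.37] w 0.0771417845552992 F [ 0.5 -0.8 -0.3]
```

Call:
play_rows --rows "0 0 0 0 18 26 0;0 0 0 0 18 24 0;0 0 0 4 12 16 0;0 0 0 6 5 10 0;0 0 0 0 0 0 0;0 0 0 0 0 0 0;0 0 0 0 0 0 0;0 0 0 0 0 0 0"

```text
time: 8.55
position: [0.5454, -0.1207, 0.0698]
tool_rot: [-0.526, -0.473, 0.527, -0.471]
ft_force: [0.0, 0.2, -0.6]
grip_width: 0.087
```

```bash
python3 -c "
from h import *
delta((546.7,-123,5),-96.4)
ims={n:imaging.camera(n) for n in('top','side')}
[cv2.imwrite(f'pics/{n}1.png',i) for n,i in ims.items()]
a=ims['top'][130:260,70:200+50];b=ims['side'][230:410,170:340]
cv2.imwrite('pics/c1.png',np.hstack([cv2.resize(a,(390*400//390,289)),cv2.resize(b,(273,289))]))"
```

```text
t 8.55 pos [ 545.4 -120.7   69.8] jaw -96.3 rv [ 0.0019 -0.0008  0.002 ] shift now-axes [64.8  1.7  2.2] after-turn [64.8  1.6  2.1] q [-0.42  0.66  1.72  0.    0.76  1.26] w 0.08700129703071928 F [ 0.   0.2 -0.6]
```

View pics/c1.png

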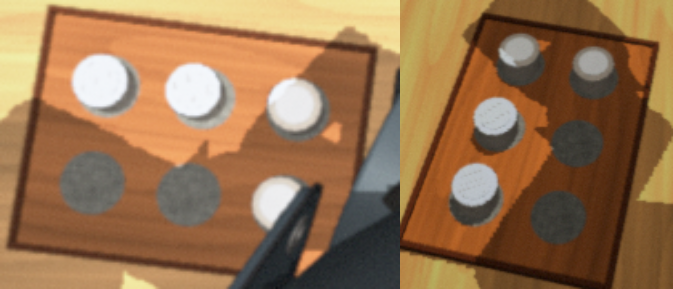

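The first tin stands upright on pad P3, and in the side view it is centred like the far-row tins. Next is tin B.

Call:
play_rows --rows "0.002 0 0.001 14 1.5 2 0;0 0 0 16 0 0 0;0 0 0 16 0 0 0;0 0 0 12 0 0 0;0 0 0 6.5 0 0 0;0 0 0 0 0 0 0;0 0 0 0 0 0 0;0 0 0 0 0 0 0"

```text
time: 9.32
position: [0.5485, -0.1246, 0.006]
tool_rot: [0.528, 0.47, -0.527, 0.472]
ft_force: [-0.0, 0.6, 0.1]
grip_width: 0.0873
```

Call:
play_rows --rows "0 0 0 0 0 0 0.3;0 0 0 0 0 0 0.45;0 0 0 0 0 0 0.6;0 0 0 0 0 0 0.6;0 0 0 0 0 0 0.6;0 0 0 0 0 0 0.6;0 0 0 0 0 0 0.6;0 0 0 0 0 0 0.6" --squeeze 20

```text
time: 9.98
position: [0.5479, -0.1245, 0.0054]
tool_rot: [0.528, 0.471, -0.527, 0.471]
ft_force: [-0.6, 0.5, 0.6]
grip_width: 0.0418
```

```bash
python3 -c "
from h import *
delta((546.7,-123,5),-96.4);delta((523.5,142.8,80),-96.4)"
```

```text
t 9.98 pos [ 547.9 -124.5    5.4] jaw -96.5 rv [-0.0016 -0.0001 -0.0009] shift now-axes [ 0.4 -1.4 -1.3] after-turn [ 0.4 -1.4 -1.3] q [-0.42  0.77  1.74  0.    0.63  1.26] w 0.04175001250315064 F [-0.6  0.5  0.6]
t 9.98 pos [ 547.9 -124.5    5.4] jaw -96.5 rv [-0.0016 -0.0001 -0.0009] shift now-axes [ -74.6  -54.4 -262.8] after-turn [ -74.6  -54.1 -262.9] q [-0.42  0.77  1.74  0.    0.63  1.26] w 0.04175001250315064 F [-0.6  0.5  0.6]
```

Call:
play_rows --rows "0 0 0 -8 0 0 0.6;0 0 0 -16 0 0 0.6;0 0 0 -20 0 0 0.6;0 0 0 -16 0 0 0.6;0 0 0 -10 -2 -8 0.6;0 0 0 -5 -3 -16 0.6;0 0 0 0 -4 -20 0.6;0 0 0 0 -5 -24 0.6"

```text
time: 10.65
position: [0.542, -0.0551, 0.0813]
tool_rot: [0.528, 0.47, -0.527, 0.471]
ft_force: [0.7, 0.7, -0.9]
grip_width: 0.0417
```

Call:
play_rows --rows "0 0 0 0 -5 -26 0.6;0 0 0 0 -5 -26 0.6;0 0 0 0 -5 -26 0.6;0 0 0 0 -5 -26 0.6;0 0 0 0 -5 -26 0.6;0 0 0 0 -5 -25 0.6;0 0 0 0 -4 -20 0.6;0 0 0 0 -3 -12 0.6"

```text
time: 11.32
position: [0.5249, 0.1372, 0.0805]
tool_rot: [0.527, 0.471, -0.527, 0.471]
ft_force: [-0.2, -0.4, 0.5]
grip_width: 0.0415
```

Call:
play_rows --rows "0 0 0 0 -1.5 -8 0.6;0 0 0 0 0 0 0.6;0 0 0 0 0 0 0.6;0 0 0 0 0 0 0.6;0 0 0 0 0 0 0.6;0 0 0 0 0 0 0.6"

```text
time: 11.82
position: [0.5257, 0.1417, 0.0803]
tool_rot: [0.528, 0.47, -0.528, 0.471]
ft_force: [-0.2, -0.6, -0.9]
grip_width: 0.0416
```

```bash
python3 -c "
from h import *
delta((523.5,142.8,11.5),-96.4)"
```

```text
t 11.82 pos [525.7 141.7  80.3] jaw -96.6 rv [-0.0031  0.0001 -0.001 ] shift now-axes [68.8 -2.4 -0.8] after-turn [68.8 -2.3 -0.8] q [ 0.06  0.63  1.75 -0.    0.76  1.74] w 0.041587028739858964 F [-0.2 -0.6 -0.9]
```

Call:
play_rows --rows "-0.002 0 0 10 -1 -0.5 0.6;0 0 0 18 0 0 0.6;0 0 0 18 0 0 0.6;0 0 0 12 0 0 0.6;0 0 0 7 0 0 0.6;0 0 0 3 0 0 0.6;0 0 0 0 0 0 0.6;0 0 0 0 0 0 0.6"

```text
time: 12.48
position: [0.5249, 0.1433, 0.0125]
tool_rot: [0.527, 0.471, -0.527, 0.472]
ft_force: [0.2, -0.2, 0.5]
grip_width: 0.0413
```

Call:
play_rows --rows "0 0 0 0 0 0 0.6;0 0 0 0 0 0 0.6;0 0 0 0 0 0 0.6"

```text
time: 12.73
position: [0.5249, 0.1434, 0.0127]
tool_rot: [0.527, 0.471, -0.527, 0.472]
ft_force: [-0.4, -0.0, -0.3]
grip_width: 0.0413
```

```bash
python3 -c "
from h import *
delta((523.5,142.8,11.3),-96.4)"
```

```text
t 12.73 pos [524.9 143.4  12.7] jaw -96.4 rv [ 0.0006 -0.0002 -0.0018] shift now-axes [ 1.4 -1.3  0.8] after-turn [ 1.4 -1.3  0.8] q [ 0.06  0.75  1.78 -0.    0.61  1.74] w 0.04130902302329801 F [-0.4 -0.  -0.3]
```

Then release, and travel to tin A at (647, -117.5).

Call:
play_rows --rows "0 0 0 0.7 0 0.6 0.6;0 0 0 0.7 0 0 0.6;0 0 0 0 0 0 0.6;0 0 0 0 0 0 0.45;0 0 0 0 0 0 0.38;0 0 0 0 0 0 0.33;0 0 0 0 0 0 0.33;0 0 0 0 0 0 0.33"

```text
time: 13.4
position: [0.5245, 0.1428, 0.0108]
tool_rot: [0.527, 0.471, -0.527, 0.472]
ft_force: [-0.3, -0.4, -1.1]
grip_width: 0.0573
```

Call:
play_rows --rows "0 0 0 -6 0 0 0.33;0 0 0 -12 0 0 0.33;0 0 0 -20 0 0 0.33;0 0 0 -20 0 0 0.33;0 0 0 -12 0 10 0.2;0 0 0 0 12 25 0;0 0 0 0 20 34 0;0 0 0 0 20 34 0"

```text
time: 14.07
position: [0.5646, 0.0337, 0.0824]
tool_rot: [0.527, 0.472, -0.526, 0.473]
ft_force: [0.7, 0.9, -0.4]
grip_width: 0.0776
```

```bash
python3 -c "
from h import *
delta((647,-117.5,70),-96.4)"
```

```text
t 14.07 pos [564.6  33.7  82.4] jaw -96.2 rv [ 0.003   0.0002 -0.002 ] shift now-axes [ 12.6  98.3 141.4] after-turn [ 12.4  98.7 141.1] q [-0.14  0.65  1.7  -0.    0.79  1.54] w 0.07757343116360264 F [ 0.7  0.9 -0.4]
```

Call:
play_rows --rows "0 0 0 0 20 30 0;0 0 0 0 20 30 0;0 0 0 0 20 30 0;0 0 0 4 18 24 0;0 0 0 8 12 15 0;0 0 0 0 6 9 0;0 0 0 0 0 0 0;0 0 0 0 0 0 0"

```text
time: 14.73
position: [0.6439, -0.1131, 0.0693]
tool_rot: [0.527, 0.471, -0.527, 0.471]
ft_force: [-0.0, -0.2, 0.4]
grip_width: 0.0868
```

Call:
play_rows --rows "0 0 0 0 0 0 0;0 0 0 0 0 0 0;0 0 0 0 0 0 0"

```text
time: 14.98
position: [0.6442, -0.1116, 0.0695]
tool_rot: [0.527, 0.472, -0.526, 0.472]
ft_force: [-1.0, -0.3, 0.1]
grip_width: 0.0871
```

```bash
python3 -c "
from h import *
delta((647,-117.5,5),-96.4)"
```

```text
t 14.98 pos [ 644.2 -111.6   69.5] jaw -96.3 rv [ 0.0022 -0.0003 -0.0004] shift now-axes [64.5  3.4  5.5] after-turn [64.5  3.4  5.5] q [-0.34  0.75  1.47  0.    0.92  1.34] w 0.08707695050077942 F [-1.  -0.3  0.1]
```

Call:
play_rows --rows "0.002 0 0 6 3 4.5 0;0 0 0 16 0 0 0;0 0 0 16 0 0 0;0 0 0 14 0 0 0;0 0 0 8 0 0 0;0 0 0 4.5 0 0 0;0 0 0 0 0 0 0;0 0 0 0 0 0 0"

```text
time: 15.65
position: [0.6476, -0.118, 0.0046]
tool_rot: [0.528, 0.471, -0.527, 0.471]
ft_force: [-0.1, -0.1, 0.9]
grip_width: 0.0869
```

Call:
play_rows --rows "0 0 0 0 0 0 0.3;0 0 0 0 0 0 0.45;0 0 0 0 0 0 0.6;0 0 0 0 0 0 0.6;0 0 0 0 0 0 0.6;0 0 0 0 0 0 0.6;0 0 0 0 0 0 0.6;0 0 0 0 0 0 0.6" --squeeze 20

```text
time: 16.32
position: [0.6473, -0.118, 0.0047]
tool_rot: [0.528, 0.471, -0.527, 0.471]
ft_force: [-1.2, 0.9, 0.3]
grip_width: 0.0419
```

```bash
python3 -c "
from h import *
delta((647,-117.5,5),-96.4);delta((532,220.4,80),-96.4)"
```

```text
t 16.32 pos [ 647.3 -118.     4.7] jaw -96.5 rv [-0.0015 -0.     -0.001 ] shift now-axes [-0.3 -0.4 -0.4] after-turn [-0.3 -0.4 -0.4] q [-0.35  0.85  1.48  0.    0.81  1.33] w 0.04189457693967078 F [-1.2  0.9  0.3]
t 16.32 pos [ 647.3 -118.     4.7] jaw -96.5 rv [-0.0015 -0.     -0.001 ] shift now-axes [ -75.5 -152.7 -323.2] after-turn [ -75.3 -152.3 -323.4] q [-0.35  0.85  1.48  0.    0.81  1.33] w 0.04189457693967078 F [-1.2  0.9  0.3]
```

Call:
play_rows --rows "0 0 0 -8 0 0 0.6;0 0 0 -16 0 0 0.6;0 0 0 -20 0 0 0.6;0 0 0 -16 0 0 0.6;0 0 0 -10 -4 -8 0.6;0 0 0 -5 -7 -16 0.6;0 0 0 0 -10 -21 0.6;0 0 0 0 -12 -25 0.6"

```text
time: 16.98
position: [0.6217, -0.0435, 0.0799]
tool_rot: [0.528, 0.47, -0.527, 0.471]
ft_force: [-0.4, -0.1, -0.5]
grip_width: 0.0416
```

Call:
play_rows --rows "0 0 0 0 -12 -26 0.6;0 0 0 0 -12 -26 0.6;0 0 0 0 -12 -26 0.6;0 0 0 0 -12 -26 0.6;0 0 0 0 -12 -26 0.6;0 0 0 0 -12 -26 0.6;0 0 0 0 -12 -26 0.6;0 0 0 0 -12 -24 0.6"

```text
time: 17.65
position: [0.5475, 0.1735, 0.079]
tool_rot: [-0.527, -0.472, 0.528, -0.471]
ft_force: [-0.7, 0.8, -1.1]
grip_width: 0.0416
```

Call:
play_rows --rows "0 0 0 0 -10 -20 0.6;0 0 0 0 -7 -15 0.6;0 0 0 0 -4 -8 0.6;0 0 0 0 0 -4 0.6;0 0 0 0 0 0 0.6;0 0 0 0 0 0 0.6;0 0 0 0 0 0 0.6;0 0 0 0 0 0 0.6"

```text
time: 18.32
position: [0.5351, 0.219, 0.0794]
tool_rot: [0.528, 0.47, -0.528, 0.471]
ft_force: [0.4, 0.7, 0.0]
grip_width: 0.0416
```

```bash
python3 -c "
from h import *
delta((532,220.4,11),-96.4)"
```

```text
t 18.32 pos [535.1 219.   79.4] jaw -96.6 rv [-0.003   0.0001 -0.001 ] shift now-axes [68.4 -3.4 -1.1] after-turn [68.4 -3.3 -1.1] q [ 0.2   0.66  1.67 -0.    0.81  1.88] w 0.04156381180074393 F [0.4 0.7 0. ]
```

Call:
play_rows --rows "-0.002 0 0 10 -3 -0.5 0.6;0 0 0 18 0 0 0.6;0 0 0 18 0 0 0.6;0 0 0 12 0 0 0.6;0 0 0 7 0 0 0.6;0 0 0 2.8 0 0 0.6;0 0 0 0 0 0 0.6;0 0 0 0 0 0 0.6"

```text
time: 18.98
position: [0.5323, 0.2207, 0.0119]
tool_rot: [0.528, 0.471, -0.527, 0.472]
ft_force: [0.1, 1.0, -0.5]
grip_width: 0.0418
```

Call:
play_rows --rows "0 0 0 0 0 0 0.6;0 0 0 0 0 0 0.6;0 0 0 0 0 0 0.6"

```text
time: 19.23
position: [0.5322, 0.2209, 0.012]
tool_rot: [0.528, 0.471, -0.526, 0.472]
ft_force: [0.1, 0.5, 0.1]
grip_width: 0.0416
```

```bash
python3 -c "
from h import *
delta((532,220.4,10.6),-96.4)"
```

```text
t 19.23 pos [532.2 220.9  12. ] jaw -96.4 rv [ 0.0006 -0.0003 -0.0019] shift now-axes [ 1.4 -0.1  0.5] after-turn [ 1.4 -0.1  0.5] q [ 0.2   0.77  1.7  -0.    0.67  1.88] w 0.041563169398989235 F [0.1 0.5 0.1]
```

Now I'll release, lift clear and retreat toward -y, keeping high so the cameras see the tray.

Call:
play_rows --rows "0 0 0 0.7 0 0.4 0.6;0 0 0 0.7 0 0 0.6;0 0 0 0 0 0 0.6;0 0 0 0 0 0 0.45;0 0 0 0 0 0 0.38;0 0 0 0 0 0 0.33;0 0 0 0 0 0 0.33;0 0 0 0 0 0 0.33"

```text
time: 19.9
position: [0.5318, 0.2203, 0.0101]
tool_rot: [0.527, 0.471, -0.527, 0.472]
ft_force: [-0.1, -0.3, -0.0]
grip_width: 0.0572
```

Call:
play_rows --rows "0 0 0 -6 0 0 0.33;0 0 0 -12 0 0 0.33;0 0 0 -20 0 0 0.33;0 0 0 -25 0 0 0.33;0 0 0 -30 0 10 0.2;0 0 0 -10 0 25 0;0 0 0 0 0 38 0;0 0 0 0 0 38 0"

```text
time: 20.57
position: [0.5205, 0.1098, 0.1158]
tool_rot: [0.528, 0.471, -0.525, 0.474]
ft_force: [1.0, -0.1, 0.2]
grip_width: 0.0772
```

Call:
play_rows --rows "0 0 0 0 0 38 0;0 0 0 0 0 38 0;0 0 0 0 0 38 0;0 0 0 0 0 38 0;0 0 0 0 0 38 0;0 0 0 0 0 38 0;0 0 0 0 0 38 0;0 0 0 0 0 38 0"

```text
time: 21.23
position: [0.4854, -0.1941, 0.1145]
tool_rot: [0.527, 0.471, -0.527, 0.472]
ft_force: [0.5, -0.4, -0.5]
grip_width: 0.0868
```

Call:
play_rows --rows "0 0 0 0 0 30 0;0 0 0 0 0 15 0;0 0 0 0 0 0 0;0 0 0 0 0 0 0;0 0 0 0 0 0 0;0 0 0 0 0 0 0"

```text
time: 21.73
position: [0.4804, -0.2347, 0.1134]
tool_rot: [0.527, 0.472, -0.526, 0.472]
ft_force: [-0.7, 0.8, 0.1]
grip_width: 0.0872
```

Run:
```python
from h import *
ims={n:imaging.camera(n) for n in('top','side')}
for n,i in ims.items(): cv2.imwrite(f'pics/{n}2.png',i)
cv2.imwrite('pics/c2.png',np.hstack([cv2.resize(ims['top'],(400,300)),cv2.resize(ims['side'],(400,300))]))
for n in ims:
    ci=imaging.camera_info(n);hsv=cv2.cvtColor(ims[n],cv2.COLOR_BGR2HSV)
    m=((hsv[...,1]<70)&(hsv[...,2]>105)).astype(np.uint8)
    for p in[(532,220.4),(523.5,142.8),(514.6,65.2),(612,212),(603,134),(594,56)]:
        u,v=map(int,proj(ci,(p[0]/1e3,p[1]/1e3,.034)));k=np.zeros_like(m);k[v-19:v+19,u-19:u+19]=m[v-19:v+19,u-19:u+19]
        c=cv2.convexHull(max(cv2.findContours(k,0,1)[0],key=cv2.contourArea))[:,0]
        P=(np.array([onplane(ci,a,b,.034)[:2] for a,b in c])*1000).astype(np.float32);M=cv2.moments(P.reshape(-1,1,2))
        print(n,p,(np.array([M["m10"],M["m01"]])/M["m00"]-p).round(1),round(2*(M["m00"]/np.pi)**.5,1))
delta((400,-200,100))
```

```text
top (532, 220.4) [-0.9 -0.4] 41.4
top (523.5, 142.8) [-0.  -4.6] 46.4
top (514.6, 65.2) [ 0.8 -2.7] 45.4
top (612, 212) [-5.3 -8.2] 49.6
top (603, 134) [-3.7 -4.7] 51.2
top (594, 56) [-4.  -3.5] 48.7
side (532, 220.4) [-0.2  1.4] 41.1
side (523.5, 142.8) [0.4 1.2] 40.4
side (514.6, 65.2) [0.7 1.5] 40.9
side (612, 212) [-1.5 -1.9] 42.0
side (603, 134) [-3.1  6.1] 46.8
side (594, 56) [-0.4  0.7] 41.6
t 21.83 pos [ 480.7 -235.   113.3] jaw -96.2 rv [-0.     -0.0006 -0.0004] shift now-axes [ 13.3 -84.  -26. ] after-turn [ 13.3 -84.  -26. ] q [-0.66  0.57  1.76  0.    0.82  1.01] w 0.08701010467829806 F [-0.3  0.4  0.3]
```

View pics/c2.png

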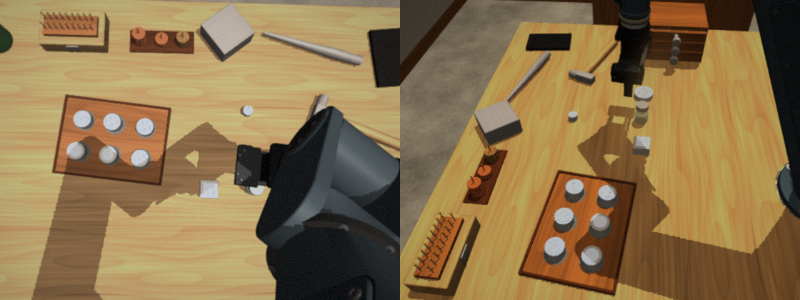

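The picture shows all three tins upright on their pads, square with the far row, and the arm clear of everything.

```bash
python3 -c "
from rig import robot
print(robot.hand_in())"
```

```text
the job is handed in; nothing more can be done
None
```

I moved the three loose 42 mm tins one at a time onto the three near-row pads, lid up. They were kept upright throughout, and I handed the job in at about 22 s of the 59 s allowed.

- **Placement:** in the side camera all three lids measure about 41 mm across. Each sits within about 1.6 mm of its measured pad centre. About 1 mm of that is the known difference in y between the side and top cameras.
- **Top-camera check that disagreed:** the final top-camera measurement was clean only for the tin on pad P1, where it was within 1 mm. For P2 and P3 it read offsets of 2.7 to 4.6 mm and lids of 45 to 46 mm. I put that down to grey felt leaking into the colour mask, because the picture itself shows the tins centred.
- **Wrist-camera check that disagreed:** it read the pads about 5 mm further from the robot than the other two cameras did. The held tin showed the same shift in pixels, so I treated it as camera bias and went by the top and side cameras.
- **Forces and clearance:** force readings stayed below 2 N throughout. The gripper ended open and clear of everything, about 113 mm above the bench.

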